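# Seat the green filter and click the filter shuttle into its notch

### The arm

A 6-joint arm with a two-finger parallel gripper is mounted at the origin on the work surface. World frame = base frame: x ahead of the robot, y to its left, z up, the work surface at z = 0. Lengths are in m, angles in degrees, forces in N, time in s.
With the tool pointing down it reaches from about 0.4 to 0.825 m from the base axis. Payload 7 kg.
Tool frame: the origin (TCP) lies at the very end of the fingers, on their centre line; the grasp point (between the pads) lies 19 mm behind it (ctrl.grip_depth is the distance from the TCP to the grasp point, in m); z points along the fingers, y is the line along which they close (so a half turn about z gives the same grasp; the last joint's range is limited). The gripper opens to 88 mm and grips with 3 to 60 N. Pads are 19 mm wide; open, the fingers measure 130 mm over their backs; the gripper's body (78 mm by 193 mm) begins 47 mm behind the grasp point.
Start: joints at [-56.774, 20.546, 0.682, 0, -70.136, -16.507], TCP at [0.194, -0.646, 0.227] pointing down, gripper open.
Joint ranges: [-176.03, 176.03], [-82.01, 121.73], [-58.28, 71.71], [-173.87, 95.51], [-174.79, -0.11], [-173.66, 173.66]. Speed limits (degrees/s): [136.94, 136.94, 172.46, 180, 180, 180].

### API

Orientations are given as [roll, pitch, yaw] about the fixed x, y, z axes, in that order (R = Rz(yaw) Ry(pitch) Rx(roll)).
In Python, from plant import get_obs, eyes, ctrl, spotter gives the robot as it stands.
- The arm moves only by the shell command python3 -m crank 'ROWS'. ROWS is JSON, one flat list of numbers, 7 for each row, row after row: the turn, a rotation vector about the tool's x, y, z in rad, then the shift along the tool's x, y, z in mm, then the opening, from 0 (shut) to 1 (fully open). A call has 1 to 5 rows; each row shifts and turns the commanded pose from where the row before left it, along the tool's axes as they then stand; what a row does not reach is not made up. A row lasts 1/8 s, in which the tool goes at most 62.5 mm and 10.7 degrees, less where a joint would pass 70% of its speed; a pose out of reach is approached as far as the arm can. A call is refused whole if a number of a shift passes 62.5 or a number of a turn 0.188, either way. A call with a gripper value outside its range is refused whole. The fingers move at their own pace and stop on an object; the grip force is fixed at half the most. Time passes only in rows, so rows that do not move let the fingers close. It gives the time, the measured TCP pose, the force, the opening and the grip force at its end, in the units of the state.
- get_obs(): the state, without advancing time (a new reading comes with each control period).
- eyes.snapshot(name): name is "side" or "top" or "wrist"; returns the picture (400x640x3 uint8, blue, green, red); there is no depth.
- eyes.camera_model(name): a dict with "fx", "fy", "cx", "cy" (pixels), "extrinsics" (4x4, takes a point from camera to world coordinates). Camera axes: x right, y down, z forward; pixel columns grow to the right and rows downward; lengths in m; the calibration is good to about 2 mm. A picture is of the moment at which its call begins: read the wrist's pose just before it. camera_model takes no time and is no camera call; for the wrist camera it gives the pose at the moment of the call.
- ctrl.close_job(): hands the job in; it is judged then, once.
Trained networks look in the newest picture that a camera, given by its name, has taken for a name from the list of things; names that differ only in an ending like _2 or _b are one class to them, and where a whole thing is asked for, a point or a joint stands for the part that bears it (a point fixed in the world has none). Each returns a list of dicts, best first, with "p" (0 to 1); they miss things now and then, are a little off and sometimes report something else, mostly with a low value. They report only what shows in the picture. A call takes as long as a camera call.
- spotter.outline_of(camera, target): "region" (400x640 bool, what is visible of it) and "rect" ([left, top, width, height] in pixels, round what is visible of it).
- spotter.place_of(camera, target): "location" ([column, row] in pixels: a listed point, or the origin of a listed thing).
The state is a dict: "clock": time; "joint_pos": joint angles; "qvel": joint speeds; "tau": joint torques, N m; "tool_pos": TCP position; "orientation": TCP orientation; "force": force on the tool from outside, world axes, zero at the start; "moment": the same for the moment, N m; "opening": finger opening in m; "gripper_force": force on a finger pad.
Only numpy, scipy, OpenCV 4.12 (cv2) and the standard library are available. Lean on these libraries where they do the work, as an engineer would, in place of code of your own. Each camera call takes 0.05 s, during which the arm holds its last target. There are 200 camera calls.

### The job

On the filter-test rig the green filter cassette stands proud in the sliding shuttle: press it gently down until it is fully home, so that it will clear the light hood. Then pinch the shuttle by its red thumb tab and slide it towards the hood until you feel the ball click into the first notch, which puts the green filter in the beam; do not run on to the next notch, where the amber filter would be. Finish there, with the shuttle resting in that notch and the tab still firmly pinched, and leave the loose things on the board as they are.

Things in the scene. Friction and masses are not known exactly. Their poses are not given: they have to be found in the camera images.
- rig: Filter-test rig: grey optical breadboard, 300 mm (its x) by 450 mm (its y), 13 mm thick, fixed to the bench. Origin: centre of its underside. An aluminium rail and shuttle lie along y over x = 0; the shuttle slides to +y, into the black light hood. White finned lamp on the hood's +x side (out to x = 137 mm, top 99 mm above the bench), white camera on its -x side (to x = -113 mm, top 94 mm).
- station (a point): Centre of the top of the black light hood, 104 mm above the bench, over the beam, which runs along the rig's x. The hood is a tunnel over the rail, 62 mm wide (rig x) and 50 mm long (rig y); its roof's underside is 101 mm above the bench.
- shuttle (a joint): Travel of the shuttle along the rig's +y, m; stops at -0.003 and 0.140, starts at 0 to 0.020. Slides with 1 to 2 N. A sprung ball drops into notches: first at 0.075 (green filter in the beam), second at 0.125 (amber). Over the 4 mm before a notch the ball pulls it on with up to 8 N; just past the centre it holds back with up to 12 N. Let loose within 2 mm it centres itself.
- green_cassette (a joint): How far the green cassette has gone down into its seat, m: 0 = 6 mm proud, 0.006 = fully home (hard stop). Starts at 0 to 0.0015. Goes down against about 6 N of friction and stays where it is left. Unless it is home it strikes the hood once the shuttle passes 0.030.
- green_top (a point): Centre of the flat top of the green-capped filter cassette, 12 mm (rig x) by 42 mm (rig y), upright in the shuttle's leading seat, nearest the hood, 105 mm ahead of the tab. Fully home, the top is 97 mm above the bench, proud up to 103 mm. From its centre to the hood's near edge 30 to 50 mm at the start.
- amber_top (a point): Centre of the flat top of the amber-capped cassette, same size, 50 mm behind the green one (towards the tab), already fully home: top 97 mm above the bench.
- tab: Red ribbed thumb tab standing at the shuttle's trailing end, fixed to it: 20 mm in the rig's x, 12 mm in the rig's y, 44.5 mm tall, foot 46.5 mm and top 91 mm above the bench. Origin: centre of its foot; axes along the rig's. The amber cassette's edge is 28 mm away on the hood side. White index lines on the rail's edges: a white mark at this end of the shuttle stands beside one at each notch.
- tab_grip (a point): Middle of the tab, 28.5 mm above its foot, 75 mm above the bench: a good place for the finger pads, closing along the rig's x on the 20 mm width.
- objective: Bystander: a loose steel microscope objective, 27 mm diameter, 48 mm tall, standing on the board. Origin: centre of its underside.
- oil_bottle: Bystander: a loose small amber glass oil bottle with black cap, 28 mm diameter, 55 mm tall, standing on the board. Origin: centre of its underside.
- spare_cassette: Bystander: a loose spare filter cassette with blue cap lying flat on the board, 50 by 42 by 12 mm. Origin: centre of its underside.
- driver: Bystander: a loose screwdriver with orange handle lying on the board, 130 mm long along its x, 26 mm thick. Origin: its middle, at the underside.

How it is judged (in metres and radians):
On the way:
1. the green cassette is pressed fully home (value of joint green_cassette above 0.005 m), for 0.2 s.
At the end, for the whole second after the job is handed in: The green cassette is fully home (within 1 mm of its stop), the shuttle stands still in the first notch (within 2.2 mm of its centre) and the fingers still pinch the red tab (contact force over 12 N in all) (value of joint green_cassette above 0.005 m and value of joint shuttle between 0.0728 and 0.0772 m and velocity of joint shuttle between -0.005 and 0.005 m/s and contact force between the fingers and tab above 12 N and contact force between the arm and green_cassette below 0.5 N); the arm keeps its last pose, push and grip.
It fails at once if the proud green cassette is run into the light hood (value of joint green_cassette below 0.004 m and value of joint shuttle above 0.032 m).
It fails at once if the shuttle is run on towards the second notch (value of joint shuttle above 0.1 m).
It fails at once if the filter cassette is pressed harder than 50 N (contact force between the arm and green_cassette above 50 N).
It fails at once if a loose bystander is shifted by more than 20 mm (distance of any of objective, oil_bottle, spare_cassette, driver from where it was at the start of the episode above 0.02 m).
It also fails if it takes over 48 s, if anything falls off the work surface, if the arm or the gripper's body presses on something with over 40 N, if the wrist force passes 120 N, or if a joint passes its speed limit or range.

## Working session

There is one attempt and no reset: what is moved stays moved. The work goes in short steps, Python scripts to look and compute and a shell command to move; the robot and the scene stay as the last step left them, time stands still between calls to the robot, and variables do not carry over. Pictures are saved under pics/ and viewed, at most 10 in all, crops included, and the job is handed in when it is done.

```bash
mkdir -p pics; ls; cat > h.py <<'E'
import numpy as np, cv2
from plant import get_obs, eyes, ctrl, spotter
from scipy.spatial.transform import Rotation as R
def ray(cam,px,z,m=None):
    m=m or eyes.camera_model(cam); E=np.array(m["extrinsics"])
    d=E[:3,:3]@np.array([(px[0]-m["cx"])/m["fx"],(px[1]-m["cy"])/m["fy"],1]); o=E[:3,3]
    return o+d*(z-o[2])/d[2]
def proj(cam,p):
    m=eyes.camera_model(cam);E=np.array(m["extrinsics"]);c=E[:3,:3].T@(np.array(p)-E[:3,3])
    return np.array([c[0]/c[2]*m["fx"]+m["cx"],c[1]/c[2]*m["fy"]+m["cy"]])
def look(cams,zs):
    for c in cams:
        im=eyes.snapshot(c); 
        yield c,im,{n:[(np.round(r["p"],2),np.round(r["location"],1),np.round(ray(c,r["location"],z),4)) for r in spotter.place_of(c,n)[:2]] for n,z in zs.items()}
E
python3 - <<'E'
from h import *
zs={"station":.104,"green_top":.1025,"amber_top":.097,"tab_grip":.075,"tab":.0465,"rig":0}
for c,im,d in look(["top","side"],zs):
    cv2.imwrite(f"pics/{c}0.png",im); print(c)
    for k,v in d.items(): print(k,v)
o=get_obs(); print(o["tool_pos"],o["orientation"],o["clock"],o["force"])
E
```

```text
pics
top
station [(np.float64(0.96), array([342.6, 204.3]), array([0.5557, 0.0111, 0.104 ]))]
green_top [(np.float64(0.67), array([370.9, 195.6]), array([ 0.5709, -0.05  ,  0.1025])), (np.float64(0.29), array([342.6, 203.8]), array([0.5571, 0.011 , 0.1025]))]
amber_top [(np.float64(0.71), array([391.5, 186.8]), array([ 0.5886, -0.0965,  0.097 ])), (np.float64(0.38), array([342.4, 203.3]), array([0.5594, 0.011 , 0.097 ]))]
tab_grip [(np.float64(0.46), array([411.9, 184.1]), array([ 0.5973, -0.146 ,  0.075 ]))]
tab [(np.float64(0.58), array([409.5, 183.4]), array([ 0.6066, -0.1477,  0.0465]))]
rig [(np.float64(0.89), array([367.4, 203.3]), array([ 0.5764, -0.0535, -0.    ])), (np.float64(0.6), array([428.7, 232.4]), array([ 0.4978, -0.1902,  0.    ]))]
side
station [(np.float64(0.69), array([309.4, 211.8]), array([0.5497, 0.0041, 0.104 ]))]
green_top [(np.float64(0.94), array([331.2, 223.3]), array([ 0.5735, -0.0485,  0.1025]))]
amber_top [(np.float64(0.87), array([351.4, 237.8]), array([ 0.5913, -0.0994,  0.097 ]))]
tab_grip [(np.float64(0.5), array([369.2, 260.7]), array([ 0.6038, -0.1475,  0.075 ]))]
tab [(np.float64(0.54), array([368. , 272.2]), array([ 0.605 , -0.1453,  0.0465]))]
rig [(np.float64(0.63), array([332. , 268.6]), array([ 0.5736, -0.0599,  0.    ]))]
[ 0.19417517 -0.64645622  0.22658759] [-1.79996896e+02  1.67553489e-03 -1.63282760e+02] 0.7 [-0.9740049  -0.27787142  0.61682682]
```

View pics/top0.png

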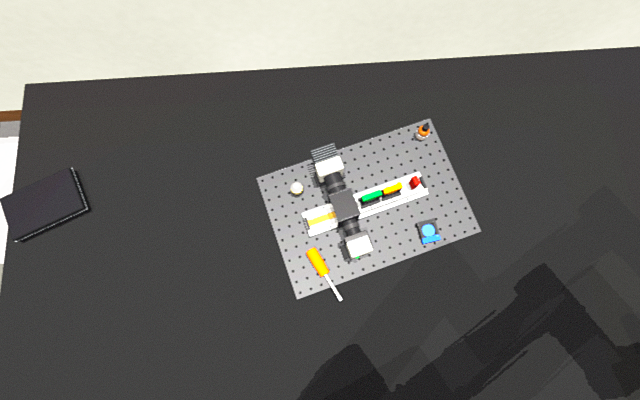

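View pics/side0.png

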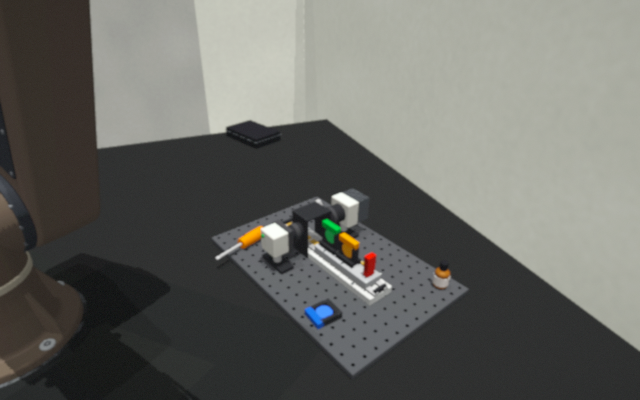

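The top view shows the hood at about (343,204), green cap at (371,196), amber at (392,187) and red tab at (413,183). The bottle (423,131), the spare cassette (429,231), the objective (297,188) and the driver (320,270) are all clear of the rail. The side view agrees with this. Rig yaw is about 17°, so one tool yaw of about -73° works for both the press and the pinch.

```bash
python3 -m crank '[0,0,0,-48.5,38.2,0,1, 0,0,0,-48.5,38.2,0,1, 0,0,0,-48.5,38.2,0,1, 0,0,0,-48.5,38.2,0,1, 0,0,0,-48.5,38.2,0,1]'
python3 -m crank '[0,0,0,-48.5,38.2,0,1, 0,0,0,-48.5,38.2,0,1, 0,0,0,-48.5,38.2,0,1, 0,0,0,-48.5,38.2,0,1, 0,0,0,-48.5,38.2,0,1]'
python3 -m crank '[0,0,0,-48.5,38.2,0,1, 0,0,-0.186,0,0,0,1, 0,0,-0.186,0,0,0,1, 0,0,-0.186,0,0,0,1, 0,0,-0.186,0,0,0,1]'
python3 -m crank '[0,0,-0.186,0,0,0,0, 0,0,-0.186,0,0,0,0, 0,0,-0.186,0,0,0,0, 0,0,-0.186,0,0,0,0, 0,0,-0.09,0,0,0,0]'
python3 - <<'E'
from h import *
zs={"station":.104,"green_top":.1025,"amber_top":.097,"tab_grip":.075,"tab":.0465}
o=get_obs(); print(o["tool_pos"],o["orientation"],o["clock"],o["force"],o["joint_pos"],o["opening"])
for c,im,d in look(["wrist"],zs):
    cv2.imwrite(f"pics/{c}1.png",im); print(c)
    for k,v in d.items(): print(k,v)
E
```

```text
clock: 1.32
tool_pos: [0.3724, -0.3921, 0.2269]
orientation: [-180.0, 0.0, -163.3]
force: [1.0, 0.0, 0.3]
opening: 0.0874
gripper_force: 0.0
clock: 1.95
tool_pos: [0.5498, -0.1392, 0.2271]
orientation: [-180.0, 0.1, -163.3]
force: [1.4, -1.4, 0.1]
opening: 0.0876
gripper_force: 0.0
clock: 2.58
tool_pos: [0.5843, -0.0904, 0.2266]
orientation: [-180.0, 0.0, -120.3]
force: [-0.1, 0.3, 0.6]
opening: 0.0877
gripper_force: 0.0
clock: 3.2
tool_pos: [0.5842, -0.0905, 0.2267]
orientation: [-180.0, -0.0, -72.6]
force: [-0.4, -0.7, 0.7]
opening: 0.0435
gripper_force: 0.0
[ 0.58423742 -0.09052207  0.22668624] [-1.79987327e+02 -1.75242237e-03 -7.26164167e+01] 3.2 [-0.41927247 -0.67930803  0.6561505 ] [ 1.01231364e+01  1.27054982e+01 -1.02675404e+01  1.48596611e-04
 -6.70141688e+01  7.26038912e+00] 0.0434913473268751
wrist
station [(np.float64(0.96), array([318.1, 284.4]), array([0.5602, 0.0057, 0.104 ])), (np.float64(0.55), array([324.5, 121.9]), array([ 0.6029, -0.154 ,  0.104 ]))]
green_top [(np.float64(0.81), array([323.6, 232.1]), array([ 0.5719, -0.0512,  0.1025]))]
amber_top [(np.float64(0.78), array([325.6, 180.7]), array([ 0.5852, -0.101 ,  0.097 ]))]
tab_grip [(np.float64(0.63), array([325.1, 123.3]), array([ 0.6015, -0.1528,  0.075 ]))]
tab [(np.float64(0.86), array([320.6, 124.3]), array([ 0.6057, -0.1502,  0.0465]))]
```

View pics/wrist1.png

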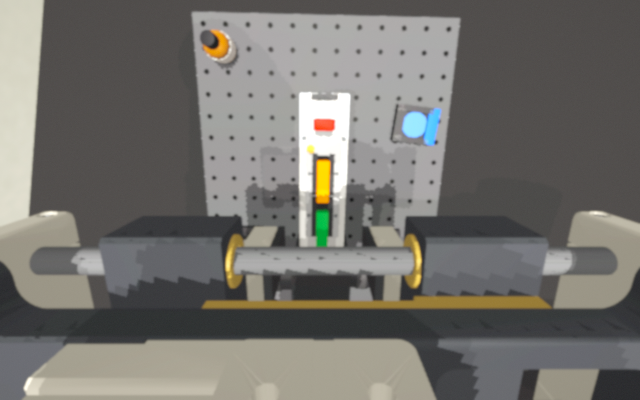

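The wrist view shows the rail running straight up the image: tab at (324,125), amber (323,180), green (322,228), hood behind the gripper. Next I'll get the yaw from the board outline.

```bash
python3 - <<'E'
from h import *
for c in ["top","side"]:
    eyes.snapshot(c)
    m=spotter.outline_of(c,"rig")[0]["region"].astype(np.uint8)
    k=max(cv2.findContours(m,0,1)[0],key=cv2.contourArea)
    P=np.array([ray(c,p[0],.013)[:2] for p in k],np.float32)
    h=cv2.convexHull(P*1000); r=cv2.minAreaRect(h); print(c,r)
im=eyes.snapshot("wrist")
hsv=cv2.cvtColor(im,cv2.COLOR_BGR2HSV)
def blob(lo,hi,z):
    m=cv2.inRange(hsv,lo,hi); n,l,s,ce=cv2.connectedComponentsWithStats(m)
    i=1+np.argmax(s[1:,4]); x,y,w,h=s[i,:4]; 
    print(s[i],ce[i],[ray("wrist",p,z)[:2].round(4) for p in (ce[i],(x+w/2,y),(x+w/2,y+h))])
blob((0,150,100),(6,255,255),.091)
m=hsv.copy(); blob((20,150,100),(32,255,255),.097)
blob((50,150,60),(80,255,255),.1025)
E
```

```text
top ((601.08251953125, -150.83761596679688), (300.55706787109375, 238.88771057128906), 16.683391571044922)
side ((618.234130859375, -38.3167724609375), (406.5503234863281, 453.3192138671875), 16.155048370361328)
[314 120  20  10 183] [323.27868852 124.40983607] [array([ 0.6031, -0.1514]), array([ 0.6036, -0.1555]), array([ 0.6009, -0.1467])]
[ 124  297  345   11 2775] [316.5409009  303.11603604] [array([0.5543, 0.032 ]), array([0.5773, 0.0312]), array([0.5735, 0.0443])]
[316 208  13  38 403] [322.45409429 225.15136476] [array([ 0.5751, -0.058 ]), array([ 0.5804, -0.075 ]), array([ 0.5685, -0.0365])]
```

```bash
python3 -m crank '[0,0,0.016,0,0,0,0, 0,0,0,-42,0,0,0, 0,0,0,0,0,55,0, 0,0,0,0,0,55,0, 0,0,0,0,0,5,0]'
python3 -m crank '[0,0,0,0,0,3,0, 0,0,0,0,0,2,0, 0,0,0,0,0,2,0, 0,0,0,0,0,2,0, 0,0,0,0,0,0,0]'
python3 - <<'E'
from h import *
cv2.imwrite("pics/side2.png",cv2.resize(eyes.snapshot("side")[170:310,240:420],(720,560)))
E
```

```text
clock: 4.38
tool_pos: [0.5698, -0.0506, 0.1083]
orientation: [179.6, 0.0, -73.8]
force: [0.4, 0.5, 0.9]
opening: 0.0006
gripper_force: 0.0
clock: 5.0
tool_pos: [0.5725, -0.0502, 0.1028]
orientation: [-180.0, -0.0, -73.8]
force: [1.0, 0.6, 0.4]
opening: 0.0007
gripper_force: 0.0
```

View pics/side2.png

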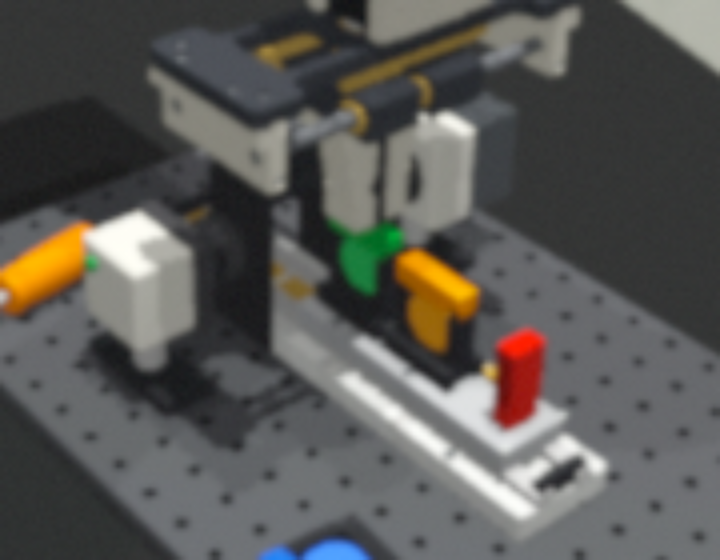

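The fingers stand on the middle of the green cap at about (370,235) in the crop. I'll press slowly.

```bash
python3 -m crank '[0,0,0,0,0,1,0, 0,0,0,0,0,1,0, 0,0,0,0,0,1,0, 0,0,0,0,0,0,0]'
python3 -m crank '[0,0,0,0,0,1,0, 0,0,0,0,0,1,0, 0,0,0,0,0,0,0]'
python3 -m crank '[0,0,0,0,0,0.5,0, 0,0,0,0,0,0,0]'
```

```text
clock: 5.55
tool_pos: [0.5727, -0.0502, 0.1]
orientation: [-180.0, -0.0, -73.8]
force: [-1.7, 0.8, 5.0]
opening: 0.0003
gripper_force: 2.4
clock: 5.92
tool_pos: [0.5727, -0.0502, 0.0979]
orientation: [-180.0, -0.0, -73.8]
force: [-1.3, 0.2, 4.5]
opening: 0.0008
gripper_force: 2.4
clock: 6.18
tool_pos: [0.5727, -0.0503, 0.0974]
orientation: [-180.0, -0.0, -73.8]
force: [-1.3, -0.6, 5.0]
opening: 0.0003
gripper_force: 2.5
```

```bash
python3 -m crank '[0,0,0,0,0,0.5,0, 0,0,0,0,0,0,0]'
python3 -m crank '[0,0,0,0,0,0.4,0, 0,0,0,0,0,0,0]'
```

```text
clock: 6.42
tool_pos: [0.5727, -0.0502, 0.0973]
orientation: [-180.0, -0.0, -73.8]
force: [-2.9, 0.7, 8.3]
opening: 0.0005
gripper_force: 4.2
clock: 6.68
tool_pos: [0.5728, -0.0503, 0.0972]
orientation: [-180.0, -0.0, -73.8]
force: [-3.8, 0.6, 10.7]
opening: 0.0002
gripper_force: 5.6
```

Force rises while the height holds at 97.2 mm, so the cassette is home. I'll lift, open and move above the tab.

```bash
python3 -m crank '[0,0,0,0,0,-25,0, 0,0,0,0,0,-40,1, 0,0,0,53,0,-20,1, 0,0,0,53,0,0,1, 0,0,0,0,0,0,1]'
python3 - <<'E'
from h import *
o=get_obs(); print(o["tool_pos"],o["orientation"],o["force"],o["opening"])
zs={"station":.104,"green_top":.097,"amber_top":.097,"tab_grip":.075,"tab":.0465}
for c,im,d in look(["wrist","top","side"],zs):
    print(c)
    for k,v in d.items(): print(k,v[:1])
    hsv=cv2.cvtColor(im,cv2.COLOR_BGR2HSV)
    m=cv2.inRange(hsv,(0,150,80),(6,255,255)); n,l,s,ce=cv2.connectedComponentsWithStats(m)
    for i in range(1,n):
        if s[i,4]>25: print(s[i],ce[i],ray(c,ce[i],.091),ray(c,ce[i],.075))
    if c=="wrist": cv2.imwrite("pics/wrist3.png",im)
    if c=="side": cv2.imwrite("pics/side3.png",cv2.resize(im[170:310,240:420],(720,560)))
E
```

```text
clock: 7.3
tool_pos: [0.6024, -0.1548, 0.1805]
orientation: [180.0, 0.0, -74.0]
force: [-0.4, 0.7, -0.6]
opening: 0.0351
gripper_force: 0.0
[ 0.60239933 -0.15481517  0.18049595] [ 1.79973918e+02  3.49854164e-04 -7.39921683e+01] [-0.35110369  0.71887971 -0.63559264] 0.03507207513810297
wrist
station []
green_top []
amber_top [(np.float64(0.95), array([323.1, 266.4]), array([ 0.5857, -0.0956,  0.097 ]))]
tab_grip [(np.float64(0.56), array([325.1, 197.6]), array([ 0.6001, -0.1509,  0.075 ]))]
tab [(np.float64(0.86), array([321.1, 193.3]), array([ 0.6031, -0.1469,  0.0465]))]
[311 189  22  21 434] [321.58525346 199.44239631] [ 0.60394309 -0.15233218  0.091     ] [ 0.60283317 -0.14822831  0.075     ]
top
station []
green_top []
amber_top []
tab_grip []
tab []
side
station [(np.float64(0.79), array([310.4, 207. ]), array([0.5587, 0.0208, 0.104 ]))]
green_top [(np.float64(0.71), array([331.7, 226.6]), array([ 0.5733, -0.0518,  0.097 ]))]
amber_top [(np.float64(0.97), array([348.9, 236. ]), array([ 0.5897, -0.0925,  0.097 ]))]
tab_grip [(np.float64(0.73), array([369.9, 259.2]), array([ 0.6071, -0.1442,  0.075 ]))]
tab [(np.float64(0.72), array([369.5, 273.4]), array([ 0.6059, -0.1493,  0.0465]))]
[364 253  13  24 234] [369.35042735 263.53846154] [ 0.58893322 -0.17190021  0.091     ] [ 0.6000096  -0.15471008  0.075     ]
```

View pics/wrist3.png

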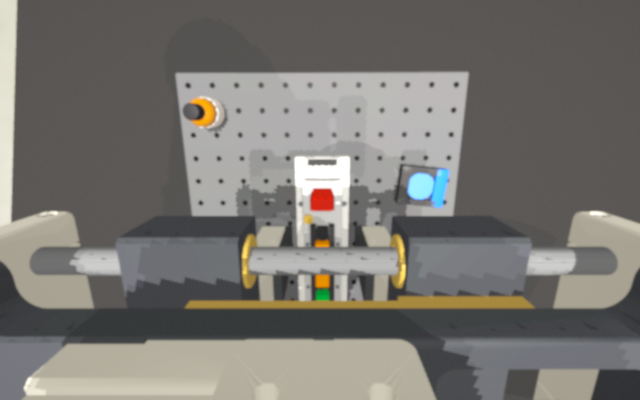

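View pics/side3.png

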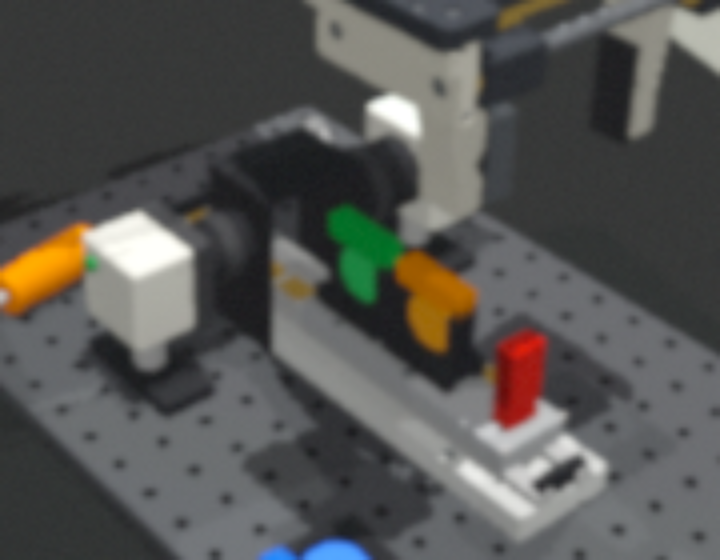

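The green cap is now level with amber. The tab is at about (0.603,-0.1505), so I'll descend around it and pinch.

```bash
python3 -m crank '[0,0,0,-4,-1.5,0,1, 0,0,0,0,0,0,1, 0,0,0,0,0,0,1, 0,0,0,0,0,35,1, 0,0,0,0,0,0,1]'
python3 -m crank '[0,0,0,0,0,35,1, 0,0,0,0,0,35,1, 0,0,0,0,0,19,1, 0,0,0,0,0,0,1]'
python3 - <<'E'
from h import *
o=get_obs(); print(o["tool_pos"],o["orientation"],o["force"],o["opening"])
cv2.imwrite("pics/side4.png",cv2.resize(eyes.snapshot("side")[170:310,260:440],(720,560)))
E
```

```text
clock: 8.82
tool_pos: [0.6005, -0.1477, 0.1438]
orientation: [179.7, 0.1, -73.8]
force: [0.3, -0.7, 0.8]
opening: 0.0872
gripper_force: 0.0
clock: 9.32
tool_pos: [0.602, -0.1478, 0.0567]
orientation: [179.9, 0.0, -73.8]
force: [0.4, 0.2, 0.6]
opening: 0.0881
gripper_force: 0.0
[ 0.60198523 -0.14784772  0.05673453] [ 1.79874462e+02  1.86942902e-02 -7.37801440e+01] [0.4284324  0.24990938 0.57473204] 0.08809137928688218
```

View pics/side4.png

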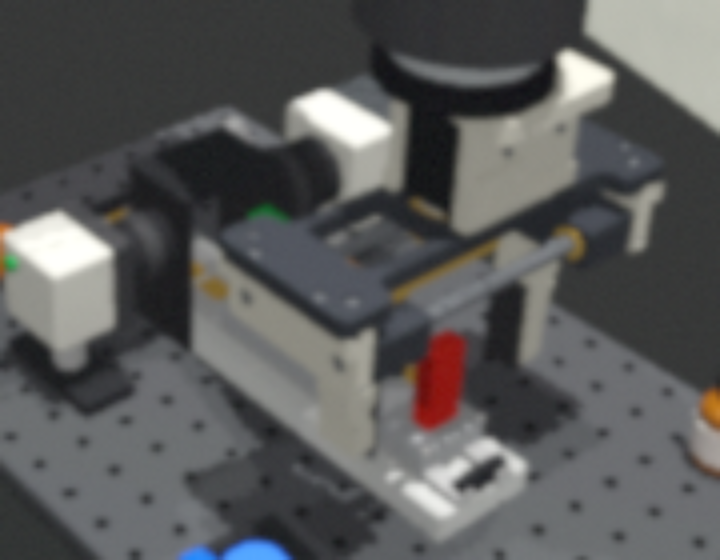

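The open fingers straddle the red tab, which is at (440,380) midway between the fingertips. I'll close.

```bash
python3 -m crank '[0,0,0,0,0,0,0, 0,0,0,0,0,0,0, 0,0,0,0,0,0,0, 0,0,0,0,0,0,0, 0,0,0,0,0,0,0]'
python3 -m crank '[0,0,0,0,0,0,0, 0,0,0,0,0,0,0, 0,0,0,0,0,0,0, 0,0,0,0,0,0,0]'
```

```text
clock: 10.0
tool_pos: [0.6024, -0.1477, 0.0573]
orientation: [-180.0, -0.0, -73.8]
force: [-0.8, -0.5, -0.2]
opening: 0.0432
gripper_force: 0.0
clock: 10.5
tool_pos: [0.6017, -0.1479, 0.0571]
orientation: [179.9, 0.0, -73.8]
force: [-4.4, -1.5, 2.4]
opening: 0.0198
gripper_force: 30.0
```

```bash
python3 -m crank '[0,0,0,-5,0,0,0, 0,0,0,-5,0,0,0, 0,0,0,0,0,0,0]'
python3 -m crank '[0,0,0,-7,0,0,0, 0,0,0,-7,0,0,0, 0,0,0,-7,0,0,0, 0,0,0,-7,0,0,0, 0,0,0,0,0,0,0]'
python3 -m crank '[0,0,0,-6,0,0,0, 0,0,0,-6,0,0,0, 0,0,0,0,0,0,0]'
```

```text
clock: 10.88
tool_pos: [0.5989, -0.1382, 0.0571]
orientation: [179.9, 0.0, -73.8]
force: [-5.3, -0.2, 1.7]
opening: 0.0202
gripper_force: 30.0
clock: 11.5
tool_pos: [0.5911, -0.1111, 0.057]
orientation: [179.9, 0.0, -73.8]
force: [-5.9, -0.4, 2.9]
opening: 0.0197
gripper_force: 30.0
clock: 11.88
tool_pos: [0.5878, -0.0997, 0.057]
orientation: [179.9, 0.0, -73.8]
force: [-5.7, -1.2, 4.4]
opening: 0.02
gripper_force: 30.0
```

```bash
for i in 1; do :; done
python3 -m crank '[0,0,0,-2,0,0,0, 0,0,0,0,0,0,0]'
python3 -m crank '[0,0,0,-2,0,0,0, 0,0,0,0,0,0,0]'
python3 -m crank '[0,0,0,-2,0,0,0, 0,0,0,0,0,0,0]'
```

```text
clock: 12.12
tool_pos: [0.5873, -0.098, 0.057]
orientation: [179.9, 0.0, -73.8]
force: [-5.0, -1.0, 3.5]
opening: 0.02
gripper_force: 30.0
clock: 12.38
tool_pos: [0.5867, -0.0961, 0.057]
orientation: [179.9, 0.0, -73.8]
force: [-5.0, -1.6, 4.0]
opening: 0.0199
gripper_force: 30.0
clock: 12.62
tool_pos: [0.5862, -0.0941, 0.057]
orientation: [179.9, 0.0, -73.8]
force: [-5.3, -1.9, 3.4]
opening: 0.02
gripper_force: 30.0
```

```bash
python3 -m crank '[0,0,0,-1.5,0,0,0, 0,0,0,0,0,0,0]'
python3 -m crank '[0,0,0,-1.5,0,0,0, 0,0,0,0,0,0,0]'
```

```text
clock: 12.88
tool_pos: [0.5857, -0.0925, 0.057]
orientation: [179.9, 0.0, -73.8]
force: [-5.7, 0.4, 4.1]
opening: 0.0199
gripper_force: 30.0
clock: 13.12
tool_pos: [0.5851, -0.0906, 0.057]
orientation: [179.9, 0.1, -73.8]
force: [-6.4, 3.9, 4.8]
opening: 0.0199
gripper_force: 30.0
```

```bash
python3 -m crank '[0,0,0,-1.5,0,0,0, 0,0,0,0,0,0,0]'
```

```text
clock: 13.38
tool_pos: [0.5847, -0.0891, 0.057]
orientation: [179.9, 0.1, -73.8]
force: [-5.9, 1.9, 3.6]
opening: 0.0195
gripper_force: 30.0
```

```bash
python3 -m crank '[0,0,0,-0.7,0,0,0, 0,0,0,0,0,0,0]'
```

```text
clock: 13.62
tool_pos: [0.5846, -0.0889, 0.057]
orientation: [179.9, 0.0, -73.8]
force: [-5.8, -0.1, 2.7]
opening: 0.02
gripper_force: 30.0
```

```bash
python3 -m crank '[0,0,0,-0.5,0,0,0, 0,0,0,0,0,0,0]'
```

```text
clock: 13.88
tool_pos: [0.5846, -0.0888, 0.057]
orientation: [179.9, 0.0, -73.8]
force: [-5.5, -1.6, 3.5]
opening: 0.0199
gripper_force: 30.0
```

The pull rose and then died out at about 61.5 mm of travel, which matches the 61 mm measured from the images. Last check before handing in.

```bash
python3 -m crank '[0,0,0,0,0,0,0, 0,0,0,0,0,0,0, 0,0,0,0,0,0,0, 0,0,0,0,0,0,0]'
python3 - <<'E'
from h import *
cv2.imwrite("pics/side5.png",cv2.resize(eyes.snapshot("side")[170:310,260:440],(720,560),interpolation=cv2.INTER_CUBIC))
E
```

```text
clock: 14.38
tool_pos: [0.5846, -0.0888, 0.057]
orientation: [179.9, 0.0, -73.8]
force: [-5.3, -1.4, 3.0]
opening: 0.0199
gripper_force: 30.0
```

View pics/side5.png

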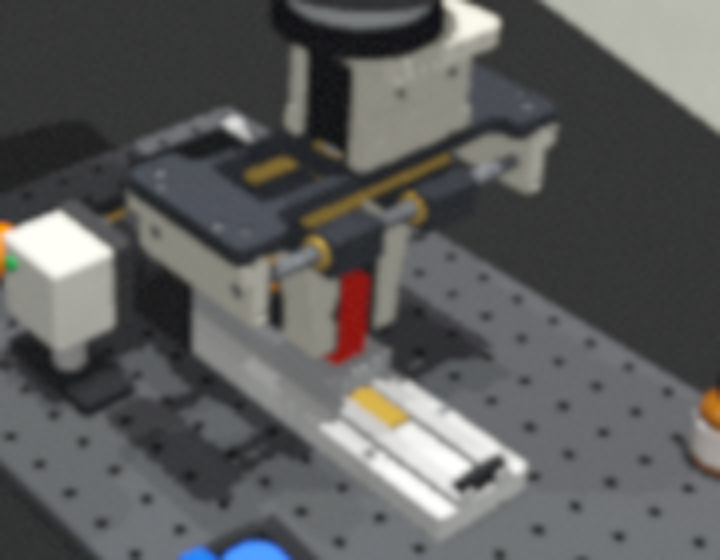

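The tab at (350,315) is held firmly between the pads, the shuttle has moved into the hood, and nothing loose has been touched.

```bash
python3 -c "
from plant import ctrl; print(ctrl.close_job())"
```

```text
the job is handed in; nothing more can be done
None
```

I pressed the green cassette home and slid the shuttle about 61.5 mm until the ball pulled in and held at the first notch. I handed the job in with the tab pinched at 30 N; I touched no loose things, and no verdict came back.

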